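# Clamp the ink bottle in its stand with a friction peg

## Task

Stand the loose ink bottle upright in the gap of the wooden bottle stand, between the fence and the open sprung jaw, and let go of it. Then press the stand's tapered friction peg down into its hole until it bites and, keeping it firmly pressed (about 14 N, never over 20 N), wind it clockwise until the jaw holds the bottle against the fence with its sprung pad pushed about half way in; ease your grip off the peg gently, for it must stay firmly wedged and hold by itself. Leave the pigment pot, the tape roll and the teal paint tube where they are.

Things in the scene. Friction and masses are not known exactly. Their poses are not given: they have to be found in the camera images.
- stand: Fixed wooden bottle stand, base plate 250 x 104 x 12 mm; origin at the centre of its underside, x along its length, z up. Fence at the +x end: 70 mm wide, 46 mm above the table, cork face at x = +85 mm. Dark peg block at the -x end: 64 x 64 mm, top 52 mm above the table, the peg's hole in its top at x = -78, y = 0 mm. Between them a jaw, 60 mm wide, as high as the fence, driven by the peg.
- bay (a point): Centre of the gap where the bottle stands, on the base plate's top (12 mm above the table), midway between the fence face and the open jaw's pad (stand x = +60.5 mm); axes as the stand's. The open gap is 49 mm long along the stand's x, so set the bottle square to it; sideways (stand's y) it is open.
- ink_bottle: Loose square glass ink bottle with a black round cap: body 38 x 38 mm with vertical sides up to about 40 mm, 52 mm high in all, 0.06 to 0.13 kg; origin at the centre of its underside, z up, x and y square to its sides. Starts upright on the table left of the stand. Grasp it across the body. (Other ink bottles far right stay there.)
- peg_head (a point): Centre of the peg's flat upright thumb head, dark wood: 32 mm (its x) by 10 mm thick (its y) by 30 mm high (its z, up); grasp it across the 10 mm. At the start 98 mm above the table (46 mm above the block), its x along the stand's x. Below it a 17 mm round stem and a 29 mm collar. It sinks as the peg is pushed in and turns with the peg.
- peg (a joint): Turn of the peg, rad: 0 as found (jaw open), growing clockwise seen from above, to 1.9; 1 rad moves the jaw 14 mm towards the fence. The jaw's return spring (about 2 N) unwinds the peg unless a hand or its taper holds it. With the bottle against the fence the pad meets it at about 0.79 rad and is half way in at about 1.07 rad (61 degrees).
- peg_push (a joint): Depth the peg is pushed down its hole, m: 0 as found, loose, at most 0.022. Slides freely (1 to 2 N) until the taper bites, 1 to 10 mm down: it varies and can only be felt. Pressed while turning it works in further, 0.4 mm per N; turning takes 0.03 N m per N of push. It stays firm if pressed with 12 to 16 N to the end of the turn and let go slowly; a weak push or a snatched hand leaves it loose.
- jaw (a joint): Travel of the jaw towards the fence, m: 0 open, at most 0.028; it equals 0.014 times the peg's turn.
- jaw_pad (a joint): How far the jaw's cork-faced sprung pad (50 mm wide, 26 mm high) is pushed in, m: 0 free, 0.008 fully in, 500 N/m. The bottle is held properly from 0.002 to 0.007; 0.004 is half way.
- pigment_pot: Small round screw-top pigment pot, 40 mm wide, 41 mm high, origin at the centre of its underside; a bystander beyond the stand.
- tape_roll: Roll of beige tape lying flat, 104 mm across, 25 mm high, origin at the centre of its underside; a bystander right of the stand.
- teal_tube: Crumpled paint tube with teal band lying on the table, 48 x 154 x 36 mm, origin at the centre of its underside; a bystander at the near left.
- lining0 (a joint): How far one lining of the taper hole, hidden in the block, is forced aside by the wedged peg, m: 0 until the taper bites, about 0.0006 once the peg is turned under 14 N of push, and it stays so while the peg stays wedged. The peg is firm from 0.0004 (some 10 N); above 0.00095 (over 20 N) the block splits. Hardly readable: noise is as large.

How it is judged:
On the way, in this order (a step that is already met when the one before it is completed fails the run):
1. the bottle stands upright in the gap, let go, with the jaw still open (horizontal distance between ink_bottle and bay below 0.014 m and height (world z) of ink_bottle between 0.009 and 0.016 m and angle between ink_bottle's own z axis and vertical below 0.1 rad and contact force between the fingers and ink_bottle below 0.1 N and value of joint jaw below 0.008 m), for 0.2 s.
2. the peg is pressed into its taper until it bites, before the jaw has come up to the bottle (value of joint lining0 above 5e-05 m and value of joint jaw below 0.009 m), for 0.1 s.
3. the peg is wound until the pad is pushed in 2 mm or more on the bottle (value of joint jaw_pad above 0.002 m), for 0.2 s.
At the end, for the whole second after the job is handed in: The bottle stands upright (0.1 rad) on the base plate in the gap, within 12 mm of the middle sideways, at rest; the jaw's pad presses on it, pushed in 2 to 7 mm; the peg, still firmly wedged (lining 0.4 mm aside or more), holds this by itself without turning back (value of joint jaw_pad between 0.002 and 0.007 m and value of joint lining0 above 0.0004 m and contact force between jaw_pad and ink_bottle above 0.8 N and y of ink_bottle in the frame of bay between -0.012 and 0.012 m and x of ink_bottle in the frame of bay between -0.006 and 0.014 m and height (world z) of ink_bottle between 0.009 and 0.016 m and angle between ink_bottle's own z axis and vertical below 0.1 rad and velocity of joint peg between -0.03 and 0.03 rad/s and linear speed of ink_bottle below 0.01 m/s); the robot touches nothing.
It fails at once if the peg is wedged so hard that the block splits (over 20 N of push while turning) (value of joint lining0 above 0.00095 m).
It fails at once if the bottle is tipped over (angle between ink_bottle's own z axis and vertical above 0.6 rad).
It fails at once if the pigment pot is moved more than 25 mm (distance of pigment_pot from where it was at the start of the episode above 0.025 m).
It fails at once if the tape roll is moved more than 25 mm (distance of tape_roll from where it was at the start of the episode above 0.025 m).
It fails at once if the teal tube is moved more than 25 mm (distance of teal_tube from where it was at the start of the episode above 0.025 m).
It also fails if it takes over 72 s, if anything falls off the work surface, if the arm or the gripper's body presses on something with over 40 N, if the wrist force passes 120 N, or if a joint passes its speed limit or range.

## Robot

A 6-joint arm with a two-finger parallel gripper is mounted at the origin on a cart in front of the work surface, level with it; the furniture and walls round the work are solid. World frame = base frame: x ahead of the robot, y to its left, z up, the work surface at z = 0. Lengths are in m, angles in rad, forces in N, time in s.
With the tool pointing down it reaches from about 0.35 to 0.95 m from the base axis. Payload 17.4 kg.
Tool frame: the origin (TCP) lies on the centre line of the jaws, within the pads' length; the fingertips stand 17 mm ahead of it and the grasp point (between the pads) lies 2 mm behind it; z points along the fingers, y is the line along which they close (so a half turn about z gives the same grasp; the last joint's range is limited). The gripper opens to 93 mm and grips with 3 to 60 N. Pads are 15 mm wide; open, the fingers measure 128 mm over their backs; the gripper's body (75 mm by 188 mm) begins 65 mm behind the grasp point.
Start: joints at [1.283, 0.116, 1.442, -0, 1.584, -0.038], TCP at [0.167, 0.654, 0.236] pointing down, gripper open.
Joint ranges: [-2.83, 2.83], [-0.83, 2.19], [0.07, 2.5], [-1.14, 4.28], [0.01, 3], [-2.97, 2.97]. Speed limits (rad/s): [1.89, 1.89, 2.22, 3.14, 3.14, 3.14].

## Interface

Orientations are given as a 3x3 rotation matrix whose columns are the frame's x, y, z axes.
In Python, from station import env gives the robot as it stands.
- The arm moves only by the tool servo_tool, never from a script. Its argument "moves" is a list of rows, each a list of 3 entries, a list of its own where there are three numbers: the shift along the tool's x, y, z in m, then the turn about the tool's z in rad, then the closure, from 0 (fully open) to 1 (shut). A call has 1 to 12 rows; each row shifts and turns the commanded pose from where the row before left it, along the tool's axes as they then stand; what a row does not reach is not made up. A row lasts 1/8 s, in which the tool goes at most 62.5 mm and 10.7 degrees, less where a joint would pass 70% of its speed; a pose out of reach is approached as far as the arm can. A call with a gripper value outside its range is refused whole. The fingers move at their own pace and stop on an object; "grip_force" is the grip in N (left out, the last holds). Time passes only in rows, so rows that do not move let the fingers close. It gives the time, the measured TCP pose, the force, the opening and the grip force at its end, in the units of the state.
- env.observe(): the state, without advancing time (a new reading comes with each control period).
- env.capture(name): name is "scene" or "side" or "wrist"; returns the picture (384x512x3 uint8, red, green, blue); there is no depth.
- env.calibration(name): a dict with "fx", "fy", "cx", "cy" (pixels), "view" (4x4, takes a point from world to camera coordinates); the wrist camera has in their place "mount" (4x4, takes a point from camera to tool coordinates, whose origin is the TCP and whose axes are the flange's). Camera axes: x right, y down, z forward; pixel columns grow to the right and rows downward; lengths in m; the calibration is good to about 2 mm. A picture is of the moment at which its call begins: read the wrist's pose just before it. calibration takes no time and is no camera call.
- env.sign_off(): hands the job in; it is judged then, once.
The state is a dict: "t": time; "qpos": joint angles; "joint_vel": joint speeds; "tau": joint torques, N m; "tool_pos": TCP position; "tool_rot": TCP orientation; "ft_force": force on the tool from outside, world axes, zero at the start; "moment": the same for the moment, N m; "opening": finger opening in m; "finger_force": force on a finger pad.
Only numpy, scipy, OpenCV 4.12 (cv2) and the standard library are available. Lean on these libraries where they do the work, as an engineer would, in place of code of your own. Each camera call takes 0.05 s, during which the arm holds its last target. There are 200 camera calls.

## Working session

There is one attempt and no reset: what is moved stays moved. The work goes in short steps, Python scripts to look and compute and a tool call to move; the robot and the scene stay as the last step left them, time stands still between calls to the robot, and variables do not carry over. Pictures are saved under pics/ and viewed, at most 10 in all, crops included, and the job is handed in when it is done.

Besides the shell and the picture viewer there is one more tool, called after "Request:" in YAML: its name, and indented under it one key for each argument. servo_tool: Moves the arm, as the interface text tells. Its arguments: {"type":"object","properties":{"moves":{"type":"array"},"grip_force":{"type":"number"}},"required":["moves"]}

```bash
mkdir -p pics; ls; python3 - <<'E'
from station import env
import cv2,numpy as np
o=env.observe()
print(o)
for n in("scene","side","wrist"):
    cv2.imwrite(f"pics/{n}0.png",env.capture(n)[:,:,::-1]); print(n,env.calibration(n))
E
```

```text
pics
{'t': 0.0, 'qpos': array([ 1.28319542e+00,  1.16499816e-01,  1.44227249e+00, -1.34616860e-05,
        1.58399252e+00, -3.78264817e-02]), 'joint_vel': array([ 0.00069492, -0.00272779,  0.00104068, -0.00085706,  0.00120312,
       -0.00030398]), 'tau': array([-4.01844678e-03, -7.21274972e+01, -6.22593999e+01,  7.78048276e-02,
        2.39480106e-02, -9.99037866e-05]), 'tool_pos': array([0.16682736, 0.65386856, 0.23489136]), 'tool_rot': array([[-9.68968159e-01,  2.47185364e-01, -3.19581660e-04],
       [ 2.47185568e-01,  9.68967503e-01, -1.12784503e-03],
       [ 3.08774608e-05, -1.17184189e-03, -9.99999313e-01]]), 'ft_force': array([ 0.03088017, -0.14722051, -0.15577026]), 'moment': array([-0.01736797, -0.04164523,  0.00036108]), 'finger_force': 0.0, 'opening': 0.09315037933751422}
scene {'fx': 349.0210184235982, 'fy': 349.0210184235982, 'cx': 256.599992998651, 'cy': 196.33819880746685, 'view': array([[ 0.84101171, -0.54060451, -0.02112045, -0.43107681],
       [-0.33970268, -0.49728236, -0.79831845,  0.25934546],
       [ 0.42107172,  0.67856984, -0.60186509,  0.67235865],
      
[... 182 characters left out ...]
[-0.90665722,  0.42183967, -0.00489654,  0.48344231],
       [ 0.37496654,  0.80048575, -0.46757103, -0.16569733],
       [-0.1933204 , -0.42576269, -0.88394194,  1.36174271],
       [ 0.        ,  0.        ,  0.        ,  1.        ]])}
wrist {'fx': 344.34380216050204, 'fy': 344.34380216050204, 'cx': 252.34662541102307, 'cy': 188.20139665331078, 'mount': array([[-7.56716574e-04, -9.67487816e-01, -2.52916496e-01,
         6.94904357e-02],
       [ 9.99999635e-01, -8.32593554e-04,  1.92979982e-04,
        -8.10219236e-04],
       [-3.97282425e-04, -2.52916258e-01,  9.67488092e-01,
        -1.48569001e-01],
       [ 0.00000000e+00,  0.00000000e+00,  0.00000000e+00,
         1.00000000e+00]])}
```

View pics/scene0.png

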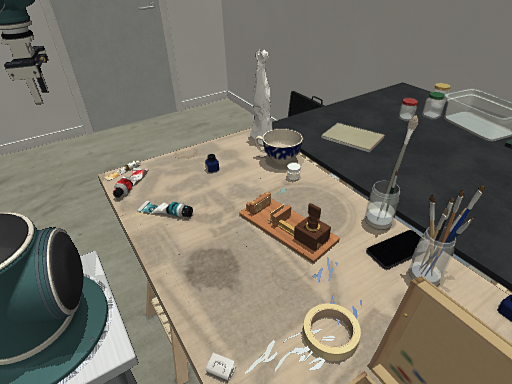

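View pics/side0.png

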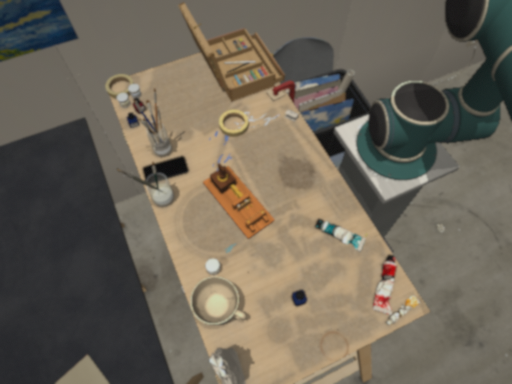

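The scene view shows the bottle at about (211,163), the stand from (240,212) to (338,245) with the peg at (314,217). The side view has the bottle at (299,298) and the orange base from (205,180) to (272,222).

```bash
cat > h.py <<'E'
from station import env
import cv2,numpy as np
def cam(n,o=None):
    c=env.calibration(n)
    if n=="wrist":
        T=np.eye(4);T[:3,:3]=o["tool_rot"];T[:3,3]=o["tool_pos"]; M=T@c["mount"]
    else: M=np.linalg.inv(c["view"])
    return c,M
def cast(n,uv,z,o=None):
    c,M=cam(n,o); uv=np.atleast_2d(uv).astype(float)
    d=np.c_[(uv[:,0]-c["cx"])/c["fx"],(uv[:,1]-c["cy"])/c["fy"],np.ones(len(uv))]@M[:3,:3].T
    p=M[:3,3]; return p+d*((z-p[2])/d[:,2])[:,None]
def snap(n,name):
    o=env.observe(); im=env.capture(n)[:,:,::-1].copy(); cv2.imwrite(f"pics/{name}.png",im); return o,im
E
python3 - <<'E'
from h import *
im=cv2.imread("pics/side0.png"); hsv=cv2.cvtColor(im,cv2.COLOR_BGR2HSV)
for n,x0,y0,x1,y1,lo,hi,z in (("side",195,160,285,245,(5,140,90),(16,255,255),.012),("side",280,280,320,315,(100,60,0),(135,255,120),.03),):
    m=np.zeros(im.shape[:2],np.uint8); m[y0:y1,x0:x1]=cv2.inRange(hsv,lo,hi)[y0:y1,x0:x1]
    cs=max(cv2.findContours(m,0,2)[0],key=cv2.contourArea); r=cv2.minAreaRect(cs)
    P=cast(n,cv2.boxPoints(r),z); print(r,m.sum()/255); print(P.round(3)); print(cast(n,r[0],z))
print("bottle scene",cast("scene",[[211,163]],.03), "peg side",cast("side",[[222,170]],.098),"peg scene",cast("scene",[[314,212]],.098))
E
```

```text
((237.72950744628906, 200.9754180908203), (73.87728118896484, 31.625112533569336), 50.194427490234375) 1801.0
[[ 0.659 -0.139  0.012]
 [ 0.557 -0.177  0.012]
 [ 0.506  0.076  0.012]
 [ 0.601  0.104  0.012]]
[[ 0.5804288 -0.0292512  0.012    ]]
((299.0, 298.5), (11.0, 12.0), 90.0) 88.0
[[0.56  0.306 0.03 ]
 [0.53  0.32  0.03 ]
 [0.544 0.347 0.03 ]
 [0.574 0.333 0.03 ]]
[[0.55182592 0.32675999 0.03      ]]
bottle scene [[0.54387099 0.31219718 0.03      ]] peg side [[ 0.59532676 -0.10501004  0.098     ]] peg scene [[ 0.59577756 -0.11380492  0.098     ]]
```

Request:
servo_tool:
  moves:
    - [[-0.038,-0.019,0],0,0]
    - [[-0.038,-0.019,0],0,0]
    - [[-0.038,-0.019,0],0,0]
    - [[-0.038,-0.019,0],0.1,0]
    - [[-0.038,-0.019,0],0.1,0]
    - [[-0.038,-0.019,0],0,0]
    - [[-0.038,-0.019,0],0,0]
    - [[-0.038,-0.019,0],0,0]
    - [[-0.038,-0.019,0],0,0]
    - [[-0.038,-0.019,0],0,0]
    - [[-0.038,-0.019,0],0,0]
    - [[0,0,0],0,0]

```text
t: 1.65
tool_pos: [0.4815, 0.3083, 0.2354]
tool_rot: [[-0.899, 0.437, -0.0], [0.437, 0.899, -0.0], [-0.0, -0.0, -1.0]]
ft_force: [0.3, -0.2, -0.3]
opening: 0.093
finger_force: 0.0
```

```bash
python3 - <<'E'
from h import *
o,im=snap("wrist","w1"); print(o["t"],o["tool_pos"],o["tool_rot"][:,1])
E
```

```text
1.65 [0.48150786 0.30828708 0.2353864 ] [ 4.37374997e-01  8.99279083e-01 -4.93671971e-04]
```

View pics/w1.png

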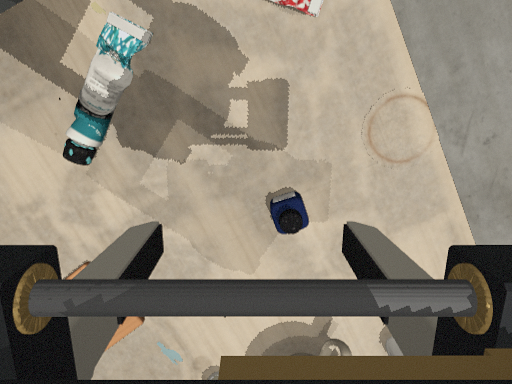

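The bottle shows at about (289,212) in the wrist view, with its cap at (290,221) and a label on the upper side at (284,196). It is clear of the fingers.

```bash
python3 - <<'E'
from h import *
im=cv2.imread("pics/w1.png")
c=im[175:245,255:325]; cv2.imwrite("pics/w1c.png",cv2.resize(c,None,fx=8,fy=8,interpolation=cv2.INTER_NEAREST))
E
```

```text
(no output)
```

View pics/w1c.png

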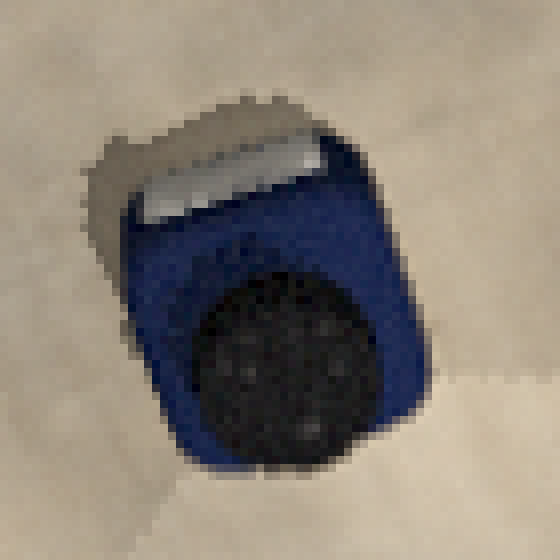

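The crop shows the label edge running (140,190)→(320,130), the body's left side (135,225)→(187,440) and right side (378,190)→(430,370), and the cap centre at (288,368), which is (291,221) in the full picture.

```bash
python3 - <<'E'
from h import *
o=env.observe()
f=lambda p:np.array(p)/8.+[255,175]-.5
def ang(a,b,z):
    P=cast("wrist",[f(a),f(b)],z,o); d=P[1]-P[0]; return np.degrees(np.arctan2(d[1],d[0]))%90,np.linalg.norm(d)
print("cap",cast("wrist",[f((288,368))],.051,o))
print(ang((140,190),(320,130),.02),ang((145,222),(325,172),.035),ang((135,225),(187,440),.04),ang((378,190),(430,370),.04))
P=cast("wrist",[f(q) for q in((135,225),(378,180),(430,380),(190,450))],.04,o);print(P,P.mean(0))
y=o["tool_rot"][:,1];print(np.degrees(np.arctan2(y[1],y[0])))
E
```

```text
cap [[0.54413814 0.32122074 0.051     ]]
(np.float64(83.30259885281068), np.float64(0.025953078059180592)) (np.float64(80.31692715562366), np.float64(0.02458703363099623)) (np.float64(77.85978044914476), np.float64(0.030817583108436724)) (np.float64(81.48374636921254), np.float64(0.025995213096968044))
[[0.52155178 0.31082614 0.04      ]
 [0.52982585 0.34181301 0.04      ]
 [0.55806    0.33685392 0.04      ]
 [0.55314624 0.30410669 0.04      ]] [0.54064597 0.32339994 0.04      ]
64.11423909855715
```

Request:
servo_tool:
  moves:
    - [[-0.0246,0.0196,0],0,0]
    - [[-0.0247,0.0196,0],0,0]
    - [[0,0,0.01],0.182,0]
    - [[0,0,0.02],0.182,0]
    - [[0,0,0.02],0.182,0]
    - [[0,0,0.02],0.182,0]
    - [[0,0,0.01],0.182,0]
    - [[0,0,0.01],0.182,0]
    - [[0,0,0.01],0.182,0]
    - [[0,0,0],0,0]
    - [[0,0,0],0,0]

```text
t: 3.08
tool_pos: [0.5415, 0.3246, 0.1361]
tool_rot: [[0.148, 0.989, 0.0], [0.989, -0.148, 0.0], [0.0, 0.0, -1.0]]
ft_force: [0.2, -0.3, -0.3]
opening: 0.0931
finger_force: 0.0
```

```bash
python3 - <<'E'
from h import *
o,im=snap("wrist","w2"); print(o["t"],o["tool_pos"],o["tool_rot"][:,:2])
E
```

```text
3.075 [0.54153085 0.32463366 0.13605835] [[ 1.47529334e-01  9.89057656e-01]
 [ 9.89057648e-01 -1.47529382e-01]
 [ 2.53078659e-04  1.83317044e-04]]
```

View pics/w2.png

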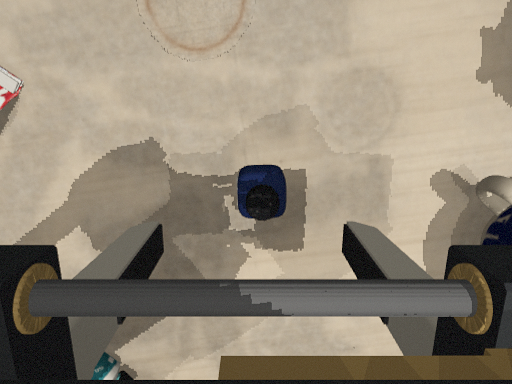

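The bottle is square to the tool, spanning columns 238–286, with its cap at (262,202). It lies between the fingers.

```bash
python3 - <<'E'
from h import *
o=env.observe(); im=cv2.imread("pics/w2.png")
hsv=cv2.cvtColor(im,cv2.COLOR_BGR2HSV)[150:230,225:300]
m=(cv2.inRange(hsv,(105,120,20),(130,255,255)))
c=cv2.convexHull(np.vstack(cv2.findContours(m,0,2)[0]));print(cv2.boundingRect(c),cv2.minAreaRect(c))
R=o["tool_rot"]
P=np.vstack([cast("wrist",[[262,202]],.051,o),cast("wrist",[[238,178],[286,178]],.04,o)])
print(P,(P-o["tool_pos"])@R)
E
```

```text
(13, 15, 48, 53) ((36.5, 41.0), (52.0, 47.0), 90.0)
[[0.54838821 0.3214243  0.051     ]
 [0.5335107  0.33876902 0.04      ]
 [0.56811296 0.33354718 0.04      ]] [[-0.00211364  0.00708607  0.08520678]
 [ 0.01282764 -0.01020445  0.09620568]
 [ 0.01279663  0.02478959  0.09622038]]
```

Request:
servo_tool:
  grip_force: 15
  moves:
    - [[-0.002,0.007,0.02],0,0]
    - [[0,0,0.03],0,0]
    - [[0,0,0.03],0,0]
    - [[0,0,0.02],0,0]
    - [[0,0,0.01],0,0]
    - [[0,0,0],0,0]
    - [[0,0,0],0,1]
    - [[0,0,0],0,1]
    - [[0,0,0],0,1]
    - [[0,0,0],0,1]
    - [[0,0,0],0,1]
    - [[0,0,0],0,1]

```text
t: 4.62
tool_pos: [0.5483, 0.321, 0.0256]
tool_rot: [[0.152, 0.988, -0.0], [0.988, -0.152, -0.0], [-0.0, -0.0, -1.0]]
ft_force: [-0.2, -0.6, -0.1]
opening: 0.0375
finger_force: 1.2
```

Request:
servo_tool:
  moves:
    - [[0,0,0],0,1]
    - [[0,0,-0.03],0,1]
    - [[0,0,-0.06],0,1]
    - [[0,0,-0.06],-0.18,1]
    - [[0,0,-0.06],-0.18,1]
    - [[-0.02,-0.002,-0.04],0,1]
    - [[-0.05,-0.0053,0],0,1]
    - [[-0.06,-0.0064,0],0,1]
    - [[-0.06,-0.0064,0],0,1]
    - [[-0.06,-0.0064,0],0,1]
    - [[-0.05,-0.0053,0],0,1]
    - [[-0.02,-0.002,0],0,1]

```text
t: 6.12
tool_pos: [0.581, -0.0014, 0.2756]
tool_rot: [[-0.203, 0.979, -0.0], [0.979, 0.203, -0.0], [-0.0, -0.0, -1.0]]
ft_force: [-0.4, 0.6, 0.3]
opening: 0.037
finger_force: 15.0
```

Request:
servo_tool:
  moves:
    - [[-0.05,-0.005,0],0,1]
    - [[-0.02,-0.002,0],0,1]
    - [[0,0,0],0,1]
    - [[0,0,0],0,1]

```text
t: 6.62
tool_pos: [0.5886, -0.068, 0.2756]
tool_rot: [[-0.206, 0.979, -0.0], [0.979, 0.206, 0.0], [0.0, 0.0, -1.0]]
ft_force: [0.3, -0.2, -0.7]
opening: 0.0374
finger_force: 15.0
```

```bash
python3 - <<'E'
from h import *
o,im=snap("wrist","w3"); print(o["t"],o["tool_pos"],o["tool_rot"][:,:2],o["finger_force"],o["ft_force"])
cv2.imwrite("pics/w3b.png",cv2.resize(im,(800,600),interpolation=cv2.INTER_NEAREST))
E
```

```text
6.625 [ 0.58862034 -0.06796711  0.27564731] [[-2.06198708e-01  9.78510138e-01]
 [ 9.78510069e-01  2.06198710e-01]
 [ 3.71915120e-04  3.25700292e-05]] 15.00717732240446 [ 0.32620985 -0.18992177 -0.72739643]
```

View pics/w3b.png

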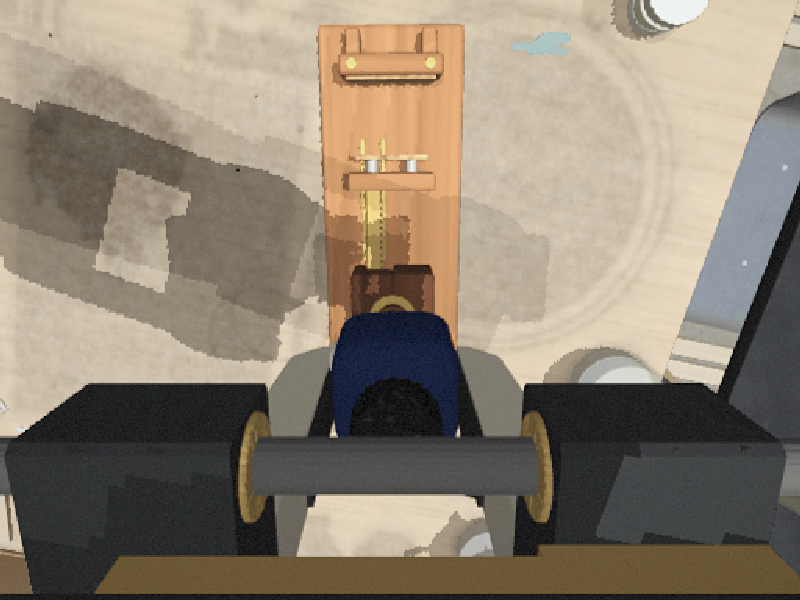

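The 800-wide view shows the base plate's left edge (319,25)→(330,340), right edge (465,25)→(459,340), and far end at row 25. The fence is at rows 55–80, the jaw at rows 155–190, and the held bottle at (395,380).

```bash
python3 - <<'E'
from h import *
o=env.observe(); im=cv2.imread("pics/w3.png"); hsv=cv2.cvtColor(im,cv2.COLOR_BGR2HSV)
m=cv2.inRange(hsv,(4,110,60),(16,255,255)); s=[]
L=[];Rr=[]
for r in range(20,205,4):
    if 30<r<55: continue
    x=np.where(m[r,190:310])[0]+190
    L.append((x.min()-.5,r));Rr.append((x.max()+.5,r))
c0=[np.where(m[:40,c])[0].min() for c in range(215,290,5)]
print(c0)
R=o["tool_rot"];t=o["tool_pos"]
def fit(P):
    P=(cast("wrist",P,.012,o)-t)@R; k=np.polyfit(P[:,0],P[:,1],1); e=P[:,1]-np.polyval(k,P[:,0])
    g=abs(e)<.003; return np.polyfit(P[g,0],P[g,1],1),g.sum(),e.std()
kl,kr=fit(L),fit(Rr); print(kl,kr)
E_=(cast("wrist",[[220,np.median(c0)-.5],[290,np.median(c0)-.5]],.012,o)-t)@R; print("far end tool",E_)
ks=(kl[0]+kr[0])/2; xe=E_[:,0].mean()
# stand axis direction in tool: (1,k)
d=np.array([1,ks[0],0]);d/=np.linalg.norm(d); end=np.array([xe,np.polyval(ks,xe),0])
cen=end-.125*d; bay=cen+.0605*d; peg=cen-.078*d
wd=R@d;print("yaw",np.degrees(np.arctan2(wd[1],wd[0])),"turn",np.arctan2(ks[0],1))
for n,p in(("bay",bay),("peg",peg),("cen",cen)): print(n,"tool",p,"world",t+R@p)
# fence face top, z .046
F=(cast("wrist",np.array([[345,79],[440,79]])/1.5625,.046,o)-t)@R; print("fence face x tool",F, "from end pred", (end-.04*d))
E
```

```text
[np.int64(16), np.int64(16), np.int64(16), np.int64(16), np.int64(16), np.int64(16), np.int64(16), np.int64(16), np.int64(16), np.int64(16), np.int64(16), np.int64(16), np.int64(16), np.int64(16), np.int64(16)]
(array([-0.00633891, -0.05348894]), np.int64(41), np.float64(0.0003465886486504795)) (array([-0.00711802,  0.04889451]), np.int64(41), np.float64(0.00038301258824643324))
far end tool [[ 0.15668473 -0.03526518  0.26372693]
 [ 0.15663282  0.04133144  0.2637348 ]]
yaw 102.30995010246298 turn -0.006728362867120198
bay tool [ 0.09216023 -0.00291731  0.        ] world [0.56672908 0.02172143 0.27571074]
peg tool [-0.04633663 -0.00198544  0.        ] world [ 0.59625729 -0.11359425  0.27566896]
cen tool [ 0.0316616  -0.00251025  0.        ] world [ 0.57962768 -0.03738758  0.27569249]
fence face x tool [[ 0.11650713 -0.03234387  0.22971508]
 [ 0.11646274  0.03016578  0.22972151]] from end pred [ 0.11665968 -0.00308216  0.        ]
```

```bash
python3 - <<'E'
from h import *
o=env.observe();R=o["tool_rot"];t=o["tool_pos"]
for zt,pts in((-.0264,[(352,412),(441,412),(397,378)]),(-.0144,[(345,318),(445,318),(395,313)]),(-.002,[(395,313)])):
    print(zt,((cast("wrist",np.array(pts)/1.5625,t[2]-zt,o)-t)@R).round(4))
# cap from w2
o2=dict(tool_pos=np.array([0.54153085,0.32463366,0.13605835]),tool_rot=o["tool_rot"])
E
```

```text
-0.0264 [[ 0.0067 -0.0106 -0.0264]
 [ 0.0067  0.0116 -0.0264]
 [ 0.0158  0.0006 -0.0264]]
-0.0144 [[ 0.0275 -0.0129 -0.0144]
 [ 0.0275  0.0132 -0.0144]
 [ 0.0288  0.0001 -0.0144]]
-0.002 [[ 0.0251  0.0002 -0.002 ]]
```

Request:
servo_tool:
  moves:
    - [[0.031,-0.0009,0],-0.0067,1]
    - [[0.031,-0.0008,0],0,1]
    - [[0.031,-0.0008,0.02],0,1]
    - [[0,0,0.05],0,1]
    - [[0,0,0.05],0,1]
    - [[0,0,0.05],0,1]
    - [[0,0,0.03],0,1]
    - [[0,0,0],0,1]
    - [[0,0,0],0,1]
    - [[0,0,0],0,1]

```text
t: 7.92
tool_pos: [0.5674, 0.0216, 0.0775]
tool_rot: [[-0.212, 0.977, 0.003], [0.977, 0.212, 0.0], [-0.001, 0.002, -1.0]]
ft_force: [0.0, 0.2, -0.5]
opening: 0.0375
finger_force: 15.0
```

```bash
python3 - <<'E'
from h import *
o,im=snap("wrist","w4"); print(o["t"],o["tool_pos"],o["ft_force"]);R=o["tool_rot"]
print("bay tool",(np.array([.56673,.02172,.012])-o["tool_pos"])@R)
cv2.imwrite("pics/w4b.png",cv2.resize(im,(800,600)))
E
```

```text
7.925 [0.56741284 0.02157155 0.07753731] [ 0.01356905  0.20057171 -0.49170263]
bay tool [ 0.00032379 -0.00079876  0.06553537]
```

View pics/w4b.png

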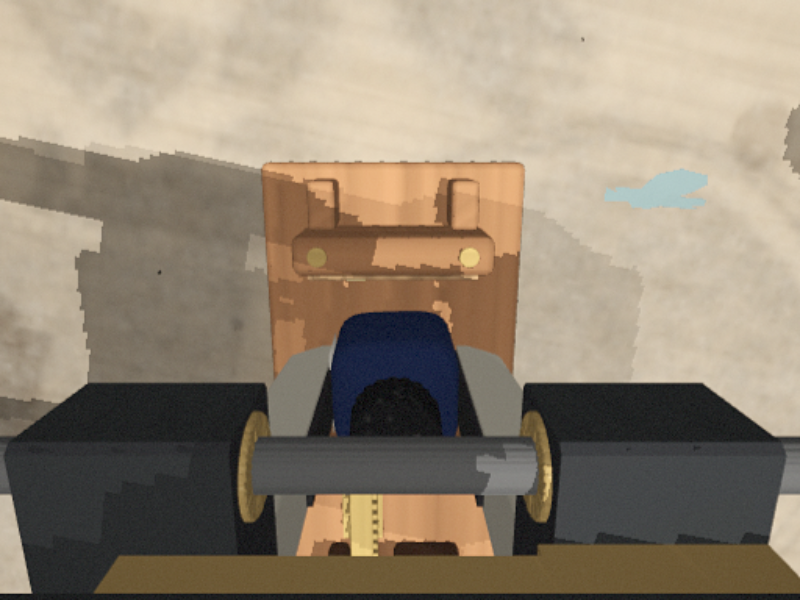

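The bottle is centred sideways on the plate (395 against 394). Its lower front edge is at row 313 and the fence face's top edge at about row 277. I'll check the gap in mm.

```bash
python3 - <<'E'
from h import *
o=env.observe();R=o["tool_rot"]
a=(cast("wrist",np.array([[395,277]])/1.5625,.046,o)-o["tool_pos"])@R
b=(cast("wrist",np.array([[395,313]])/1.5625,.0525,o)-o["tool_pos"])@R
print(a,b)
E
```

```text
[[0.02808177 0.00020543 0.03119473]] [[0.0171634  0.00019077 0.02469965]]
```

Request:
servo_tool:
  moves:
    - [[0.0025,-0.0005,0],0,1]
    - [[0,0,0.008],0,1]
    - [[0,0,0.008],0,1]
    - [[0,0,0.006],0,1]
    - [[0,0,0.006],0,1]
    - [[0,0,0.006],0,1]
    - [[0,0,0.003],0,1]
    - [[0,0,0],0,1]
    - [[0,0,0],0,1]

```text
t: 9.1
tool_pos: [0.5657, 0.0237, 0.0389]
tool_rot: [[-0.212, 0.977, 0.0], [0.977, 0.212, -0.0], [-0.0, 0.0, -1.0]]
ft_force: [-0.5, -0.9, -0.6]
opening: 0.0371
finger_force: 15.0
```

Request:
servo_tool:
  moves:
    - [[0,0,0.001],0,1]
    - [[0,0,0.0008],0,1]
    - [[0,0,0],0,1]
    - [[0,0,0],0,1]

```text
t: 9.6
tool_pos: [0.5658, 0.0237, 0.0376]
tool_rot: [[-0.212, 0.977, 0.0], [0.977, 0.212, 0.0], [-0.0, 0.0, -1.0]]
ft_force: [-3.4, -0.4, 7.2]
opening: 0.0374
finger_force: 15.0
```

Request:
servo_tool:
  grip_force: 3
  moves:
    - [[0,0,0],0,1]
    - [[0,0,0],0,1]
    - [[0,0,0],0,0.55]
    - [[0,0,0],0,0.45]
    - [[0,0,0],0,0.3]
    - [[0,0,0],0,0.2]
    - [[0,0,0],0,0.1]
    - [[0,0,0],0,0.1]
    - [[0,0,0],0,0.1]

```text
t: 10.72
tool_pos: [0.5656, 0.0237, 0.0369]
tool_rot: [[-0.212, 0.977, 0.0], [0.977, 0.212, 0.0], [0.0, 0.0, -1.0]]
ft_force: [-0.4, 0.8, 0.5]
opening: 0.0839
finger_force: 0.0
```

Request:
servo_tool:
  moves:
    - [[0,0,-0.02],0,0.1]
    - [[0,0,-0.04],0,0.1]
    - [[0,0,-0.05],0,0.1]
    - [[0,0,-0.05],0,0.1]
    - [[0,0,0],0,0.1]
    - [[0,0,0],0,0.1]

```text
t: 11.48
tool_pos: [0.5654, 0.0237, 0.1972]
tool_rot: [[-0.212, 0.977, 0.0], [0.977, 0.212, 0.0], [-0.0, 0.0, -1.0]]
ft_force: [0.1, 0.7, -0.5]
opening: 0.0839
finger_force: 0.0
```

```bash
python3 - <<'E'
from h import *
o,im=snap("wrist","w5"); print(o["t"],o["tool_pos"],o["ft_force"]);R=o["tool_rot"]
print("peg tool",(np.array([.59626,-.11359,.098])-o["tool_pos"])@R)
cv2.imwrite("pics/w5b.png",cv2.resize(im,(800,600)))
E
```

```text
11.475 [0.56542992 0.02369747 0.19720454] [ 0.13970945  0.70899238 -0.50872632]
peg tool [-0.1406955   0.0009643   0.09921558]
```

View pics/w5b.png

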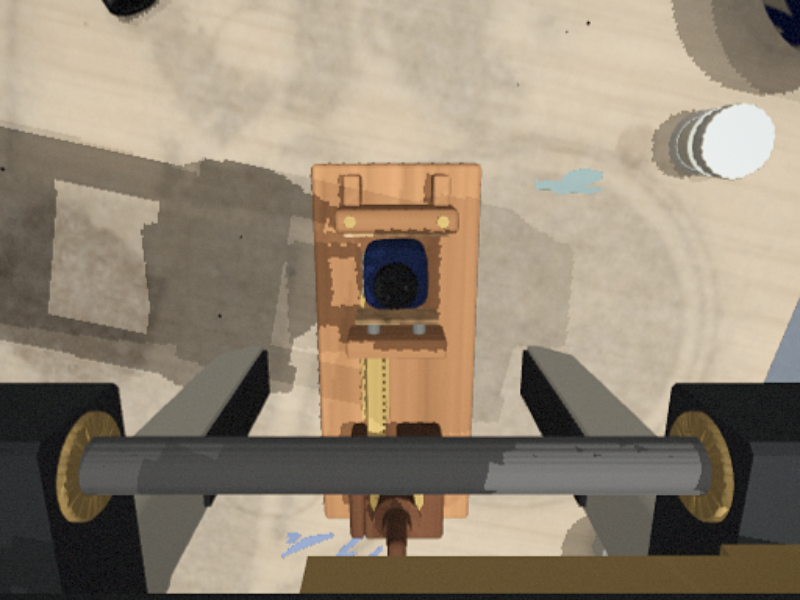

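The bottle stands free and square in the gap, centred at (396,275) on the plate's centre line, between fence and jaw. The peg head is at about (397,525), on the same line. Next is the peg grasp, with the fingertips kept above the stem.

Request:
servo_tool:
  grip_force: 60
  moves:
    - [[-0.047,0.0003,0],0,0.1]
    - [[-0.047,0.0002,0],0,0.2]
    - [[-0.0467,0.0002,0],0,0.3]
    - [[0,0,0.03],0,0.5]
    - [[0,0,0.03],0,0.6]
    - [[0,0,0.02],0,0.6]
    - [[0,0,0.014],0,0.6]
    - [[0,0,0],0,0.6]
    - [[0,0,0],0,0.6]

```text
t: 12.65
tool_pos: [0.5966, -0.1137, 0.1039]
tool_rot: [[-0.212, 0.977, 0.001], [0.977, 0.212, -0.0], [-0.001, 0.001, -1.0]]
ft_force: [0.3, 0.3, 0.1]
opening: 0.0373
finger_force: 0.0
```

```bash
python3 - <<'E'
from h import *
o=env.observe();R=o["tool_rot"];print(o["tool_pos"],o["ft_force"],o["moment"],o["opening"]);print("peg tool",(np.array([.59626,-.11359,.098])-o["tool_pos"])@R)
E
```

```text
[ 0.59657497 -0.11366391  0.10389474] [0.25715173 0.32040741 0.10725215] [-0.04387402  0.0154252  -0.01231757] 0.03731420230337232
peg tool [ 0.0001421  -0.00029891  0.00589433]
```

Request:
servo_tool:
  grip_force: 60
  moves:
    - [[0,0,0],0,0.75]
    - [[0,0,0],0,0.82]
    - [[0,0,0],0,0.86]
    - [[0,0,0],0,1]
    - [[0,0,0],0,1]
    - [[0,0,0],0,1]
    - [[0,0,0],0,1]

```text
t: 13.52
tool_pos: [0.5962, -0.1137, 0.1029]
tool_rot: [[-0.212, 0.977, 0.0], [0.977, 0.212, -0.0], [-0.0, 0.0, -1.0]]
ft_force: [0.9, 0.3, 0.5]
opening: 0.0095
finger_force: 60.0
```

Request:
servo_tool:
  moves:
    - [[0,0,0.001],0,1]
    - [[0,0,0],0,1]

```text
t: 13.78
tool_pos: [0.5962, -0.1136, 0.1017]
tool_rot: [[-0.212, 0.977, 0.0], [0.977, 0.212, 0.0], [-0.0, 0.0, -1.0]]
ft_force: [2.4, 1.0, -0.7]
opening: 0.0096
finger_force: 60.0
```

Request:
servo_tool:
  moves:
    - [[0,0,0.001],0,1]
    - [[0,0,0],0,1]

```text
t: 14.02
tool_pos: [0.5962, -0.1136, 0.1007]
tool_rot: [[-0.212, 0.977, 0.0], [0.977, 0.212, 0.0], [-0.0, 0.0, -1.0]]
ft_force: [3.3, 0.2, 0.1]
opening: 0.0096
finger_force: 60.0
```

Request:
servo_tool:
  moves:
    - [[0,0,0.001],0,1]
    - [[0,0,0],0,1]

```text
t: 14.28
tool_pos: [0.5962, -0.1137, 0.0998]
tool_rot: [[-0.212, 0.977, 0.0], [0.977, 0.212, 0.0], [-0.0, 0.0, -1.0]]
ft_force: [3.5, -0.3, -0.9]
opening: 0.0096
finger_force: 60.0
```

Request:
servo_tool:
  moves:
    - [[0,0,0.001],0,1]
    - [[0,0,0],0,1]

```text
t: 14.52
tool_pos: [0.5962, -0.1137, 0.0987]
tool_rot: [[-0.212, 0.977, 0.0], [0.977, 0.212, 0.0], [0.0, 0.0, -1.0]]
ft_force: [3.7, 0.2, -0.7]
opening: 0.0095
finger_force: 60.0
```

Request:
servo_tool:
  moves:
    - [[0,0,0.001],0,1]
    - [[0,0,0],0,1]

```text
t: 14.78
tool_pos: [0.5962, -0.1137, 0.0978]
tool_rot: [[-0.212, 0.977, 0.0], [0.977, 0.212, 0.0], [-0.0, 0.0, -1.0]]
ft_force: [3.9, 1.2, -0.4]
opening: 0.0096
finger_force: 60.0
```

Request:
servo_tool:
  moves:
    - [[0,0,0.0008],0,1]
    - [[0,0,0],0,1]

```text
t: 15.02
tool_pos: [0.5961, -0.1137, 0.097]
tool_rot: [[-0.212, 0.977, 0.0], [0.977, 0.212, 0.0], [0.0, 0.0, -1.0]]
ft_force: [4.1, 0.4, 0.2]
opening: 0.0099
finger_force: 60.0
```

Request:
servo_tool:
  moves:
    - [[0,0.0005,0.001],0,1]
    - [[0,0,0],0,1]

```text
t: 15.28
tool_pos: [0.5963, -0.1136, 0.0957]
tool_rot: [[-0.212, 0.977, -0.001], [0.977, 0.212, -0.0], [0.0, -0.001, -1.0]]
ft_force: [0.7, -0.8, -1.4]
opening: 0.0097
finger_force: 60.0
```

Request:
servo_tool:
  moves:
    - [[0,0,0.001],0,1]
    - [[0,0,0],0,1]

```text
t: 15.52
tool_pos: [0.5964, -0.1136, 0.0948]
tool_rot: [[-0.212, 0.977, -0.001], [0.977, 0.212, -0.0], [0.0, -0.001, -1.0]]
ft_force: [-0.5, -0.4, 0.2]
opening: 0.0096
finger_force: 60.0
```

Request:
servo_tool:
  moves:
    - [[0,0,0.001],0,1]
    - [[0,0,0],0,1]

```text
t: 15.78
tool_pos: [0.5964, -0.1136, 0.0938]
tool_rot: [[-0.212, 0.977, -0.001], [0.977, 0.212, -0.0], [0.0, -0.001, -1.0]]
ft_force: [-2.5, -1.4, -1.4]
opening: 0.0094
finger_force: 60.0
```

Request:
servo_tool:
  moves:
    - [[0,-0.0002,0.0008],0,1]
    - [[0,0,0],0,1]

```text
t: 16.02
tool_pos: [0.5964, -0.1136, 0.0931]
tool_rot: [[-0.212, 0.977, -0.0], [0.977, 0.212, 0.0], [0.0, -0.0, -1.0]]
ft_force: [-2.0, -1.4, -1.2]
opening: 0.0098
finger_force: 60.0
```

Request:
servo_tool:
  moves:
    - [[0,0,0.0008],0,1]
    - [[0,0,0],0,1]

```text
t: 16.27
tool_pos: [0.5964, -0.1136, 0.0924]
tool_rot: [[-0.212, 0.977, -0.0], [0.977, 0.212, -0.0], [-0.0, -0.0, -1.0]]
ft_force: [-2.8, -0.8, 0.6]
opening: 0.0098
finger_force: 60.0
```

Request:
servo_tool:
  moves:
    - [[0,0,0.0008],0,1]
    - [[0,0,0],0,1]

```text
t: 16.52
tool_pos: [0.5964, -0.1137, 0.0918]
tool_rot: [[-0.212, 0.977, 0.0], [0.977, 0.212, -0.0], [-0.0, 0.0, -1.0]]
ft_force: [-4.2, -1.1, 4.9]
opening: 0.0097
finger_force: 60.0
```

Request:
servo_tool:
  moves:
    - [[0,-0.0003,0.0007],0,1]
    - [[0,0,0],0,1]

```text
t: 16.77
tool_pos: [0.5964, -0.1137, 0.0914]
tool_rot: [[-0.212, 0.977, 0.001], [0.977, 0.212, -0.0], [-0.0, 0.001, -1.0]]
ft_force: [-4.0, -0.8, 6.3]
opening: 0.0098
finger_force: 60.0
```

Request:
servo_tool:
  moves:
    - [[0,0,0.0005],0,1]
    - [[0,0,0],0,1]
    - [[0,0,0],0,1]

```text
t: 17.15
tool_pos: [0.5964, -0.1137, 0.091]
tool_rot: [[-0.212, 0.977, 0.001], [0.977, 0.212, -0.0], [-0.0, 0.001, -1.0]]
ft_force: [-3.6, -0.3, 7.3]
opening: 0.0096
finger_force: 60.0
```

Request:
servo_tool:
  moves:
    - [[0,-0.0003,0.001],0,1]
    - [[0,0,0],0,1]
    - [[0,0,0],0,1]

```text
t: 17.52
tool_pos: [0.5963, -0.1137, 0.0904]
tool_rot: [[-0.212, 0.977, 0.002], [0.977, 0.212, -0.0], [-0.0, 0.001, -1.0]]
ft_force: [-4.0, 1.1, 9.0]
opening: 0.0097
finger_force: 60.0
```

Request:
servo_tool:
  moves:
    - [[0,0,0.0007],0,1]
    - [[0,0,0],0,1]
    - [[0,0,0],0,1]

```text
t: 17.9
tool_pos: [0.5964, -0.1137, 0.09]
tool_rot: [[-0.212, 0.977, 0.002], [0.977, 0.212, -0.0], [-0.0, 0.002, -1.0]]
ft_force: [-4.0, 0.6, 12.4]
opening: 0.0099
finger_force: 60.0
```

Request:
servo_tool:
  moves:
    - [[0,0,0.0003],0.04,1]
    - [[0,0,0],0.04,1]
    - [[0,0,0],0,1]

```text
t: 18.27
tool_pos: [0.5963, -0.1137, 0.0896]
tool_rot: [[-0.133, 0.991, 0.001], [0.991, 0.133, -0.0], [-0.0, 0.001, -1.0]]
ft_force: [-4.7, 0.5, 11.7]
opening: 0.0098
finger_force: 60.0
```

```bash
cat > s.py <<'E'
from h import *
o=env.observe();y=o["tool_rot"][:,1];print("turn",.2135-np.arctan2(y[1],y[0]),"F",o["ft_force"].round(2),"M",o["moment"].round(3),o["tool_pos"].round(4))
E
python3 s.py
```

```text
turn 0.08044453444100952 F [-4.73  0.49 11.71] M [ 0.051  1.038 -0.002] [ 0.5963 -0.1137  0.0896]
```

Request:
servo_tool:
  moves:
    - [[0,0,0.0004],0.04,1]
    - [[0,0,0.0002],0.04,1]
    - [[0,0,0],0,1]

```text
t: 18.65
tool_pos: [0.5962, -0.1137, 0.0891]
tool_rot: [[-0.053, 0.999, 0.001], [0.999, 0.053, -0.0], [-0.0, 0.001, -1.0]]
ft_force: [-5.9, 0.4, 12.6]
opening: 0.0097
finger_force: 60.0
```

```bash
python3 s.py
```

```text
turn 0.16041753404683648 F [-5.86  0.38 12.58] M [0.078 1.243 0.113] [ 0.5962 -0.1137  0.0891]
```

Request:
servo_tool:
  moves:
    - [[0,-0.0004,0.0004],0.05,1]
    - [[0,0,0.0002],0.05,1]
    - [[0,0,0],0,1]

```text
t: 19.02
tool_pos: [0.5959, -0.1138, 0.0887]
tool_rot: [[0.047, 0.999, 0.001], [0.999, -0.047, -0.0], [-0.0, 0.001, -1.0]]
ft_force: [-6.5, 0.7, 15.7]
opening: 0.0093
finger_force: 60.0
```

```bash
python3 s.py
```

```text
turn 0.2606001051766646 F [-6.5   0.7  15.68] M [ 0.064  1.55  -0.051] [ 0.5959 -0.1138  0.0887]
```

Request:
servo_tool:
  moves:
    - [[0,0,0],0.05,1]
    - [[0,0,0],0.05,1]
    - [[0,0,0],0,1]

```text
t: 19.4
tool_pos: [0.5957, -0.1137, 0.0884]
tool_rot: [[0.147, 0.989, 0.001], [0.989, -0.147, -0.0], [0.0, 0.001, -1.0]]
ft_force: [-7.3, 1.7, 12.5]
opening: 0.0094
finger_force: 60.0
```

```bash
python3 s.py
```

```text
turn 0.36058175390014474 F [-7.33  1.75 12.47] M [ 0.035  1.508 -0.081] [ 0.5957 -0.1137  0.0884]
```

```bash
python3 - <<'E'
from h import *
o,im=snap("wrist","w6"); _,s=snap("scene","s6")
a=cv2.resize(im,(512,384)); b=cv2.resize(s[180:270,230:350],(480,360)); 
a=cv2.resize(a,(440,330)); b=cv2.resize(s[185:265,235:345],(440,320),interpolation=cv2.INTER_CUBIC); a=a[:270]
cv2.imwrite("pics/c6.png",np.vstack([a,b]))
E
```

```text
(no output)
```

View pics/c6.png

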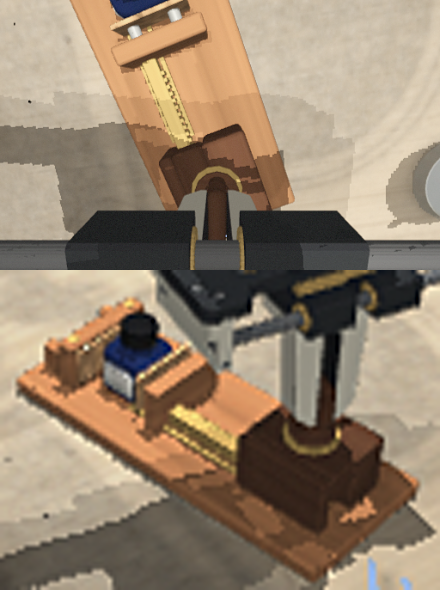

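The pictures show the peg head turned with the fingers and the jaw block advanced close to the bottle, which is still upright. I'll keep winding.

Request:
servo_tool:
  moves:
    - [[0,-0.0003,0.0003],0.05,1]
    - [[0,0,0.0003],0.05,1]
    - [[0,0,0],0,1]

```text
t: 19.88
tool_pos: [0.5955, -0.1137, 0.0877]
tool_rot: [[0.244, 0.97, 0.001], [0.97, -0.244, -0.0], [0.0, 0.001, -1.0]]
ft_force: [-3.8, 0.9, 8.9]
opening: 0.0097
finger_force: 60.0
```

Request:
servo_tool:
  moves:
    - [[0,-0.0002,0.0002],0.05,1]
    - [[0,0,0.0001],0.05,1]
    - [[0,0,0],0,1]

```text
t: 20.25
tool_pos: [0.5953, -0.1136, 0.0876]
tool_rot: [[0.34, 0.94, 0.001], [0.94, -0.34, -0.0], [0.0, 0.001, -1.0]]
ft_force: [-5.9, 0.9, 12.7]
opening: 0.0097
finger_force: 60.0
```

```bash
python3 s.py
```

```text
turn 0.5604747643542407 F [-5.85  0.89 12.71] M [ 0.139  1.301 -0.061] [ 0.5953 -0.1136  0.0876]
```

Request:
servo_tool:
  moves:
    - [[0,-0.0001,0.0004],0.05,1]
    - [[0,0,0.0002],0.05,1]
    - [[0,0,0],0,1]

```text
t: 20.62
tool_pos: [0.5952, -0.1136, 0.0874]
tool_rot: [[0.432, 0.902, 0.001], [0.902, -0.432, -0.0], [0.0, 0.001, -1.0]]
ft_force: [-10.3, 1.6, 14.8]
opening: 0.0097
finger_force: 60.0
```

Request:
servo_tool:
  moves:
    - [[0,0,0.0002],0.05,1]
    - [[0,0,0.0001],0.05,1]
    - [[0,0,0],0,1]

```text
t: 21.0
tool_pos: [0.595, -0.1135, 0.0868]
tool_rot: [[0.52, 0.854, 0.001], [0.854, -0.52, 0.0], [0.0, 0.0, -1.0]]
ft_force: [-9.0, 2.5, 16.6]
opening: 0.0094
finger_force: 60.0
```

```bash
python3 s.py
```

```text
turn 0.7605596738652909 F [-9.03  2.53 16.57] M [ 0.396  2.027 -0.114] [ 0.595  -0.1135  0.0868]
```

Request:
servo_tool:
  moves:
    - [[-0.0002,-0.0004,0],0.05,1]
    - [[0,0,0],0.05,1]
    - [[0,0,0],0,1]

```text
t: 21.38
tool_pos: [0.5948, -0.1134, 0.0867]
tool_rot: [[0.603, 0.798, 0.001], [0.798, -0.603, 0.0], [0.001, 0.001, -1.0]]
ft_force: [-7.6, 2.0, 13.4]
opening: 0.0094
finger_force: 60.0
```

Request:
servo_tool:
  moves:
    - [[0,0,0.0001],0.05,1]
    - [[0,0,0.0001],0.05,1]
    - [[0,0,0],0,1]

```text
t: 21.75
tool_pos: [0.5946, -0.1133, 0.0866]
tool_rot: [[0.679, 0.734, 0.001], [0.734, -0.679, 0.001], [0.001, 0.0, -1.0]]
ft_force: [-9.0, 3.4, 16.2]
opening: 0.0097
finger_force: 60.0
```

```bash
python3 s.py
```

```text
turn 0.9603542382312011 F [-9.03  3.36 16.16] M [0.573 2.297 0.12 ] [ 0.5946 -0.1133  0.0866]
```

Request:
servo_tool:
  moves:
    - [[0,0,0],0.04,1]
    - [[0,0,0],0.04,1]
    - [[0,0,0],0.04,1]
    - [[0,0,0],0,1]

```text
t: 22.25
tool_pos: [0.5945, -0.1131, 0.0862]
tool_rot: [[0.762, 0.647, 0.0], [0.647, -0.762, 0.001], [0.001, -0.0, -1.0]]
ft_force: [-8.2, 3.6, 12.2]
opening: 0.0093
finger_force: 60.1
```

```bash
python3 s.py; python3 - <<'E'
from h import *
o,im=snap("wrist","w7"); _,s=snap("scene","s7")
a=cv2.resize(im[0:200,0:330],(660,400)); b=cv2.resize(s[190:245,240:322],(300,200),interpolation=cv2.INTER_CUBIC)
c=np.zeros((600,660,3),np.uint8);c[:400]=a;c[400:,:300]=b;cv2.imwrite("pics/c7.png",c)
E
```

```text
turn 1.0803204656735346 F [-8.24  3.61 12.22] M [0.629 1.876 0.191] [ 0.5945 -0.1131  0.0862]
```

View pics/c7.png

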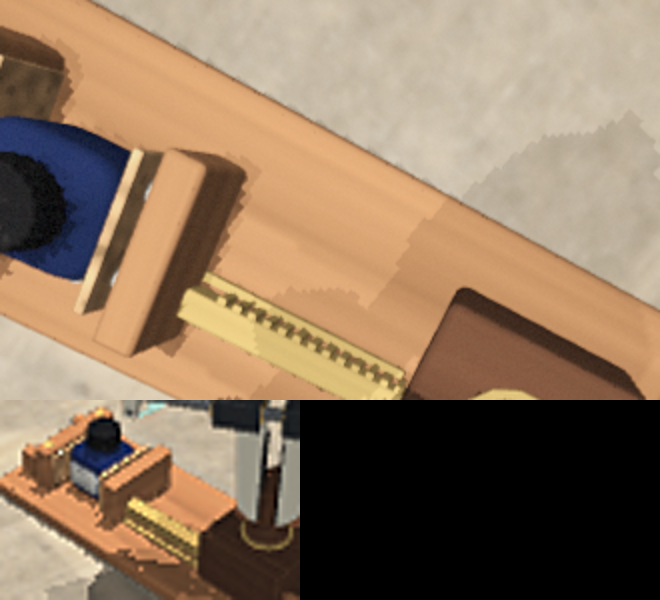

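The pad lies flat on the bottle, the bottle is upright, and the jaw block's top edges run (165,150)→(97,340) at the front and (205,162)→(132,353) at the back. I'll work out the jaw travel from these.

```bash
python3 - <<'E'
from h import *
o=env.observe()
o3=dict(tool_pos=np.array([0.58862034,-0.06796711,0.27564731]),tool_rot=np.array([[-.206198708,.978510138,0],[.978510069,.20619871,0],[0,0,-1]]))
c=np.array([.57963,-.03739]); a=np.radians(102.31);d=np.array([np.cos(a),np.sin(a)])
def sx(P,o,z): return ((cast("wrist",P,z,o)[:,:2]-c)@d).round(4)
print("w3 back,front,pad front", [sx(np.array(p)/1.5625,o3,z) for p,z in(([(348,190),(435,190)],.046),([(348,173),(435,173)],.046),([(360,155),(428,155)],.042))])
print("w7", [sx(np.array(p)/2.,o,z) for p,z in(([(205,162),(132,353)],.046),([(165,150),(97,340)],.046),([(135,150),(77,310)],.042),([(145,152),(88,310)],.042))])
E
python3 s.py
```

```text
w3 back,front,pad front [array([0.0135, 0.0131]), array([0.025 , 0.0245]), array([0.0369, 0.0365])]
w7 [array([0.0284, 0.0274]), array([0.0387, 0.0373]), array([0.0476, 0.047 ]), array([0.045 , 0.0442])]
turn 1.0797545934231374 F [-9.82  3.15 14.43] M [0.649 2.24  0.155] [ 0.5945 -0.1131  0.0862]
```

Request:
servo_tool:
  moves:
    - [[0,0,0.0001],0.03,1]
    - [[0,0,0.0001],0.02,1]
    - [[0,0,0],0,1]
    - [[0,0,0],0,1]

```text
t: 22.85
tool_pos: [0.5945, -0.113, 0.0862]
tool_rot: [[0.793, 0.609, 0.001], [0.609, -0.793, 0.001], [0.001, -0.0, -1.0]]
ft_force: [-10.1, 4.5, 14.6]
opening: 0.0097
finger_force: 60.0
```

```bash
python3 s.py
```

```text
turn 1.1296577670993333 F [-10.08   4.54  14.63] M [0.933 1.813 0.016] [ 0.5945 -0.113   0.0862]
```

Push is 14.6 N at the end of the turn. I'll ease the grip off in steps.

Request:
servo_tool:
  grip_force: 45
  moves:
    - [[0,0,0],0,1]
    - [[0,0,0],0,1]
    - [[0,0,0],0,1]

```text
t: 23.22
tool_pos: [0.5945, -0.113, 0.0862]
tool_rot: [[0.793, 0.609, 0.001], [0.609, -0.793, 0.001], [0.001, -0.0, -1.0]]
ft_force: [-9.8, 4.6, 14.1]
opening: 0.0098
finger_force: 45.0
```

Request:
servo_tool:
  grip_force: 30
  moves:
    - [[0,0,0],0,1]
    - [[0,0,0],0,1]
    - [[0,0,0],0,1]

```text
t: 23.6
tool_pos: [0.5945, -0.113, 0.0862]
tool_rot: [[0.793, 0.609, 0.001], [0.609, -0.793, 0.001], [0.001, -0.0, -1.0]]
ft_force: [-8.9, 5.2, 14.5]
opening: 0.0098
finger_force: 30.0
```

Request:
servo_tool:
  grip_force: 20
  moves:
    - [[0,0,0],0,1]
    - [[0,0,0],0,1]
    - [[0,0,0],0,1]

```text
t: 23.98
tool_pos: [0.5945, -0.113, 0.0862]
tool_rot: [[0.793, 0.609, 0.0], [0.609, -0.793, 0.001], [0.001, -0.001, -1.0]]
ft_force: [-9.1, 5.0, 14.9]
opening: 0.0101
finger_force: 20.0
```

Request:
servo_tool:
  grip_force: 13
  moves:
    - [[0,0,0],0,1]
    - [[0,0,0],0,1]
    - [[0,0,0],0,1]
    - [[0,0,0],0,1]

```text
t: 24.48
tool_pos: [0.5945, -0.113, 0.0862]
tool_rot: [[0.793, 0.609, 0.0], [0.609, -0.793, 0.001], [0.001, -0.0, -1.0]]
ft_force: [-9.5, 4.1, 14.8]
opening: 0.0099
finger_force: 13.0
```

Request:
servo_tool:
  grip_force: 8
  moves:
    - [[0,0,0],0,1]
    - [[0,0,0],0,1]
    - [[0,0,0],0,1]
    - [[0,0,0],0,1]

```text
t: 24.98
tool_pos: [0.5945, -0.113, 0.0859]
tool_rot: [[0.793, 0.609, 0.0], [0.609, -0.793, 0.001], [0.001, -0.001, -1.0]]
ft_force: [-7.9, 4.7, 12.3]
opening: 0.01
finger_force: 8.0
```

Request:
servo_tool:
  grip_force: 5
  moves:
    - [[0,0,0],0,1]
    - [[0,0,0],0,1]
    - [[0,0,0],0,1]
    - [[0,0,0],0,1]

```text
t: 25.48
tool_pos: [0.5945, -0.1129, 0.0855]
tool_rot: [[0.793, 0.609, 0.0], [0.609, -0.793, 0.001], [0.001, -0.001, -1.0]]
ft_force: [-5.7, 5.5, 7.7]
opening: 0.0101
finger_force: 5.0
```

Request:
servo_tool:
  grip_force: 3
  moves:
    - [[0,0,0],0,1]
    - [[0,0,0],0,1]
    - [[0,0,0],0,1]
    - [[0,0,0],0,1]

```text
t: 25.98
tool_pos: [0.5945, -0.1129, 0.0852]
tool_rot: [[0.793, 0.609, 0.0], [0.609, -0.793, 0.001], [0.001, -0.001, -1.0]]
ft_force: [-4.1, 5.0, 4.2]
opening: 0.0098
finger_force: 3.0
```

Request:
servo_tool:
  moves:
    - [[0,0,0],0,0.88]
    - [[0,0,0],0,0.86]
    - [[0,0,0],0,0.83]
    - [[0,0,0],0,0.8]
    - [[0,0,0],0,0.75]
    - [[0,0,0],0,0.7]
    - [[0,0,0],0,0.6]
    - [[0,0,0],0,0.6]
    - [[0,0,-0.005],0,0.6]
    - [[0,0,-0.02],0,0.6]
    - [[0,0,-0.03],0,0.6]
    - [[0,0,-0.04],0,0.6]

```text
t: 27.48
tool_pos: [0.5942, -0.1135, 0.182]
tool_rot: [[0.793, 0.609, -0.0], [0.609, -0.793, -0.0], [-0.0, -0.0, -1.0]]
ft_force: [0.6, -0.1, 0.8]
opening: 0.0374
finger_force: 0.0
```

Request:
servo_tool:
  moves:
    - [[0,0,-0.05],0,0.6]
    - [[0,0,-0.04],0,0.6]
    - [[0,0,0],0,0.6]
    - [[0,0,0],0,0.6]

```text
t: 27.98
tool_pos: [0.5942, -0.1135, 0.2703]
tool_rot: [[0.793, 0.609, 0.0], [0.609, -0.793, -0.0], [0.0, 0.0, -1.0]]
ft_force: [0.0, -0.1, -0.7]
opening: 0.037
finger_force: 0.0
```

```bash
python3 s.py; python3 - <<'E'
from h import *
# does anything still move? compare crops of the scene half a second of camera time apart
_,a=snap("scene","s8")
for _ in range(10): b=env.capture("scene")[:,:,::-1]
print(cv2.absdiff(a,b)[185:260,235:345].mean(), cv2.absdiff(a,cv2.imread("pics/s7.png"))[190:245,240:290].mean())
E
```

```text
turn 1.1297410864971884 F [ 0.05 -0.1  -0.75] M [-0.052  0.143  0.081] [ 0.5942 -0.1135  0.2703]
0.6232727272727273 20.201818181818183
```

Request:
servo_tool:
  moves:
    - [[0,0,0],-0.17,0.6]
    - [[0,0,0],-0.17,0.6]
    - [[0,0,0],-0.17,0.6]
    - [[0,0,0],-0.17,0.6]
    - [[0,0,0],-0.17,0.6]
    - [[0,0,0],-0.17,0.6]
    - [[0,0,0],-0.11,0.6]
    - [[0.046,0,0],0,0.6]
    - [[0,0,0],0,0.6]
    - [[0,0,0],0,0.6]

```text
t: 29.78
tool_pos: [0.5847, -0.0688, 0.2702]
tool_rot: [[-0.212, 0.977, 0.0], [0.977, 0.212, -0.0], [-0.0, 0.0, -1.0]]
ft_force: [0.2, -0.7, 0.4]
opening: 0.0373
finger_force: 0.0
```

```bash
python3 s.py; python3 - <<'E'
from h import *
o,im=snap("wrist","w9"); im=cv2.medianBlur(im,3)
c,M=cam("wrist",o); W=np.linalg.inv(M)
cen=np.array([.57963,-.03739]); a=np.radians(102.31);d=np.array([np.cos(a),np.sin(a)]); n=np.array([-d[1],d[0]])
w3=cv2.medianBlur(cv2.imread("pics/w3.png"),3)
o3=dict(tool_pos=np.array([0.58862034,-0.06796711,0.27564731]),tool_rot=np.array([[-.206198708,.978510138,0],[.978510069,.20619871,0],[0,0,-1]]))
for nm,I,oo in(("w3",w3,o3),("w9",im,o)):
  W=np.linalg.inv(cam("wrist",oo)[1])
  for y in(-.024,0.0,.024):
    out=[]
    for s in np.arange(.008,.094,.002):
        p=W@np.r_[cen+s*d+y*n,.046,1]; u=c["fx"]*p[0]/p[2]+c["cx"];v=c["fy"]*p[1]/p[2]+c["cy"]
        b=I[int(round(v)),int(round(u))] if 0<=v<384 else (0,0,0); out.append(f"{b[2]//10}/{b[0]//10}")
    print(nm,y,*out)
E
```

```text
turn -0.000611200089833619 F [ 0.21 -0.71  0.39] M [-0.067  0.03  -0.025] [ 0.5847 -0.0688  0.2702]
w3 -0.024 20/10 20/10 21/11 20/10 22/12 22/12 23/12 23/12 22/11 17/8 21/11 21/11 20/10 22/14 23/14 22/11 21/11 21/11 21/11 21/11 22/11 21/11 21/11 21/11 21/11 22/11 22/11 21/11 21/11 21/11 21/11 22/11 22/11 22/11 22/11 22/11 21/11 12/6 9/5 20/12 16/8 19/9 21/11
w3 0.0 21/11 21/11 21/11 19/9 20/10 21/11 22/12 23/12 22/11 18/9 23/12 23/12 21/11 22/14 23/14 23/13 22/12 22/12 22/12 22/12 22/12 22/12 22/12 22/12 22/12 22/12 22/12 22/12 22/12 22/12 22/12 23/12 23/12 23/12 23/12 23/12 21/11 13/6 9/5 19/11 17/8 19/10 22/11
w3 0.024 20/10 20/10 20/11 20/10 21/10 21/11 21/11 21/11 20/10 19/9 21/11 22/12 22/12 19/9 21/12 22/12 22/12 22/12 22/11 22/11 22/11 22/11 22/11 22/11 22/11 22/11 22/11 22/11 22/12 23/12 23/12 23/12 23/12 23/12 23/12 23/12 23/12 18/9 9/5 17/10 17/9 20/10 22/11
w9 -0.024 20/10 21/11 21/11 21/11 21/11 21/11 22/11 22/11 22/11 21/11 20/10 20/10 22/12 22/12 23/12 23/12 21/10 21/10 20/10 23/15 22/11 22/11 22/11 22/11 22/11 21/11 21/11 22/11 21/11 21/11 21/11 21/11 21/11 21/11 21/11 21/11 21/11 17/8 9/5 18/10 17/8 19/10 21/11
w9 0.0 21/11 21/11 21/11 21/11 21/11 21/11 22/12 22/12 22/12 22/12 21/11 20/10 22/12 22/12 23/12 23/12 21/11 21/11 21/10 24/15 17/11 3/9 3/8 3/4 3/3 3/3 3/3 4/4 4/4 4/4 4/4 4/4 4/4 4/4 4/4 4/4 3/9 4/10 4/7 19/11 17/8 18/9 22/11
w9 0.024 20/10 20/10 20/10 20/10 20/10 20/10 20/10 20/10 20/10 20/10 20/10 20/10 22/12 23/12 23/12 23/12 21/11 21/11 18/9 17/9 22/13 22/11 20/10 22/11 22/11 21/10 16/7 22/11 22/12 22/12 22/12 22/12 18/9 21/11 23/12 23/12 23/12 18/9 9/5 18/10 17/8 19/10 21/11
```

```bash
python3 -c "
from station import env
print(env.sign_off())"
```

```text
the job is handed in; nothing more can be done
None
```

The bottle stands let go in the gap, held against the fence, and I've handed the job in. The peg was pressed to about 14.6 N at the end of a 1.13 rad turn and eased off in steps. The last picture puts the pad 3–4 mm in, with the jaw holding about 2 s after release. The lining can't be read directly, so I judged the wedging from the push force and the jaw holding. The hand-in returned no verdict.

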